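Shut the branch taps for a leak test

ROBOT

A 6-joint arm with a two-finger parallel gripper is mounted at the origin on a cart in front of the work surface, level with it; the furniture and walls round the work are solid. World frame = base frame: x ahead of the robot, y to its left, z up, the work surface at z = 0. Lengths are in mm, angles in degrees, forces in N, time in s.
With the tool pointing down it reaches from about 350 to 850 mm from the base axis. Payload 8.1 kg.
Tool frame: the origin (TCP) lies on the centre line of the jaws, within the pads' length; the fingertips stand 19 mm ahead of it and the grasp point (between the pads) is the TCP; z points along the fingers, y is the direction in which the jaws open and shut (so a half turn about z gives the same grasp; the last joint's range is limited). The gripper opens to 85 mm and grips with 20 to 120 N. Pads are 22 mm wide; open, the fingers measure 114 mm over their backs; the gripper's body (76 mm by 85 mm) begins 54 mm behind the grasp point. The pads swing forward as they close: fully open they stand 13 mm farther back than shut.
Start: joints at [59.851, 7.471, 85.268, -0, 87.261, -4.893], TCP at [255.978, 542.661, 250.292] pointing down, gripper open.
Joint ranges: [-169.43, 169.43], [-51.17, 129.36], [1.28, 143.12], [-76.62, 256.62], [0, 156.53], [-152.29, 152.29]. Speed limits (degrees/s): [136.94, 136.94, 159.86, 180, 180, 180].

INTERFACE

Orientations are given as [roll, pitch, yaw] about the fixed x, y, z axes, in that order (R = Rz(yaw) Ry(pitch) Rx(roll)).
In Python, from bench import r, viewer gives the robot as it stands.
- The arm moves only by the tool carry_out, never from a script. Its argument "commands" is a list that holds one entry, the list of rows, each a list of 7 numbers: the finger opening in mm, from 0 to 85.4, then the shift along the tool's x, y, z in mm, then the turn, a rotation vector about the tool's x, y, z in degrees. A call has 1 to 5 rows; each row is the pose to reach, as a shift and turn from the pose commanded when the call began, along the tool's axes at that moment; what a row does not reach only later rows make up. A row lasts 1/8 s, in which the tool goes at most 62.5 mm and 10.7 degrees, less where a joint would pass 70% of its speed; a pose out of reach is approached as far as the arm can. A call with a gripper value outside its range is refused whole. The fingers move at their own pace and stop on an object; "grip_force" is the grip in N (left out, the last holds). Time passes only in rows, so rows that repeat a pose let the fingers close. It gives the time, the measured TCP pose, the force and the opening at its end, in the units of the state.
- r.sense(): the state, without advancing time (a new reading comes with each control period).
- viewer.snapshot(name): name is "scene" or "top" or "wrist"; returns the picture (400x640x3 uint8, red, green, blue); there is no depth.
- viewer.calibration(name): a dict with "camera_matrix" (3x3 intrinsics, pixels), "rvec" (rotation vector, rad) and "tvec" (3), from world to camera coordinates, as OpenCV has them. Camera axes: x right, y down, z forward; pixel columns grow to the right and rows downward; lengths in mm; the calibration is good to about 2 mm. A picture is of the moment at which its call begins: read the wrist's pose just before it. calibration takes no time and is no camera call; for the wrist camera it gives the pose at the moment of the call.
- r.hand_in(): hands the job in, once; it reports no verdict.
The state is a dict: "time": time; "joint_pos": joint angles; "qd": joint speeds; "joint_efforts": joint torques, N m; "tool_pos": TCP position; "tcp_rot": TCP orientation; "ft_force": force on the tool from outside, world axes, zero at the start; "wrist_torque": the same for the moment, N m; "finger_gap": finger opening in mm.
Only numpy, scipy, OpenCV 4.12 (cv2) and the standard library are available. Lean on these libraries where they do the work, as an engineer would, in place of code of your own. Each camera call takes 0.05 s, during which the arm holds its last target. There are 200 camera calls.

TASK

The vacuum manifold is to be leak-tested: run the fingertips lightly along its row of four branch taps to push every lever round until it lies fully closed, parallel to the rail. Leave the larger main tap at the end of the rail open as it is, do not lift the manifold or push it out of its place, and do not disturb the things standing around it. Only push the levers: do not pinch or squeeze them.

Things in the scene. Friction and masses are not known exactly. Their poses are not given: they have to be found in the camera images.
- manifold: vacuum manifold, loose on four rubber feet (about 2.6 kg; some 12 N sideways at lever height starts to shift it): base plate 100 x 260 mm, above it a 25 mm aluminium rail with four small branch taps in a row along its front and a larger main tap at its -y end. Origin on the bench under the plate's middle; z up; +y along the rail away from the main tap; -x is the front, where hose barbs stick out
- rail_end (a point): centre of the rail's closed end, at x = 0, y = 138 mm, z = 34 mm in the manifold's frame. Heights on the manifold above the bench: tap bodies up to 52 mm at the stems and 46 mm elsewhere, barbs up to 44 mm (they end at x = -75 mm), rail clamps 52 mm, round gauge behind the rail 63 mm, main lever's top 77 mm
- tap_1 (a joint): angle of the lever of branch tap 1 (tap 1 is next to the main tap, tap 4 at the far end): 0 = closed, at its stop, lever parallel to the rail and pointing to +y; 1.57 = open, at its stop, lever pointing out to the front (-x) over its barb. Seen from above it closes clockwise. It stays where it is left; turning takes 0.08 N m
- tap_2 (a joint): angle of the lever of branch tap 2 (tap 1 is next to the main tap, tap 4 at the far end): 0 = closed, at its stop, lever parallel to the rail and pointing to +y; 1.57 = open, at its stop, lever pointing out to the front (-x) over its barb. Seen from above it closes clockwise. It stays where it is left; turning takes 0.08 N m
- tap_3 (a joint): angle of the lever of branch tap 3 (tap 1 is next to the main tap, tap 4 at the far end): 0 = closed, at its stop, lever parallel to the rail and pointing to +y; 1.57 = open, at its stop, lever pointing out to the front (-x) over its barb. Seen from above it closes clockwise. It stays where it is left; turning takes 0.08 N m
- tap_4 (a joint): angle of the lever of branch tap 4 (tap 1 is next to the main tap, tap 4 at the far end): 0 = closed, at its stop, lever parallel to the rail and pointing to +y; 1.57 = open, at its stop, lever pointing out to the front (-x) over its barb. Seen from above it closes clockwise. It stays where it is left; turning takes 0.08 N m
- tap_1_stem (a point): point on the axis of tap 1's stem at mid-height of its lever, 63 mm above the bench, at x = -32 mm, y = -75 mm in the manifold's frame. The lever: hub 15 mm across on the stem, arm 12 to 13 mm thick, its end 37 mm from the axis, its upright sides from 57 to 70 mm above the bench, nothing above it
- tap_2_stem (a point): point on the axis of tap 2's stem at mid-height of its lever, 63 mm above the bench, at x = -32 mm, y = -25 mm in the manifold's frame. The lever: hub 15 mm across on the stem, arm 12 to 13 mm thick, its end 37 mm from the axis, its upright sides from 57 to 70 mm above the bench, nothing above it
- tap_3_stem (a point): point on the axis of tap 3's stem at mid-height of its lever, 63 mm above the bench, at x = -32 mm, y = 25 mm in the manifold's frame. The lever: hub 15 mm across on the stem, arm 12 to 13 mm thick, its end 37 mm from the axis, its upright sides from 57 to 70 mm above the bench, nothing above it
- tap_4_stem (a point): point on the axis of tap 4's stem at mid-height of its lever, 63 mm above the bench, at x = -32 mm, y = 75 mm in the manifold's frame. The lever: hub 15 mm across on the stem, arm 12 to 13 mm thick, its end 37 mm from the axis, its upright sides from 57 to 70 mm above the bench, nothing above it
- main_tap (a joint): angle of the main tap's lever: 0 = open, the lever parallel to the rail and pointing outward to the manifold's -y (as it always starts); grows to 1.57 as the lever is turned out to the front (closed)
- main_tap_stem (a point): point on the axis of the main tap's stem at mid-height of its lever, 68 mm above the bench, at x = 0, y = -165 mm in the manifold's frame; hub 23 mm across, lever 14 to 15 mm thick, its end 58 mm from the axis
- jar_4: small glass bottle with a screw cap, 44 mm wide, 94 mm tall, standing some 50 mm in front of the levers' ends; loose; origin at the middle of its underside
- dropper_bottle: amber dropper bottle, 27 mm wide, 78 mm tall, standing in front of the end of the row next to the main tap; loose; origin at the middle of its underside
- timer_1: flat bench timer, 63 x 99 x 20 mm, lying behind the manifold; loose; origin at the middle of its underside
- petri_1: lidded plastic dish, 66 mm wide, 16 mm tall, lying behind the manifold; loose; origin at the middle of its underside
- white_jar: white plastic bottle, 48 mm wide, 105 mm tall, standing behind the main tap; loose; origin at the middle of its underside

How it is judged:
By the outcome, as a careful person would: the job done as asked, in the order asked, and still so for the second after the job is handed in, with the robot touching nothing.
It also fails if it takes over 42 s, if anything falls off the work surface, if the arm or the gripper's body presses on something with over 40 N, if the wrist force passes 120 N, or if a joint passes its speed limit or range.

## Working session

There is one attempt and no reset: what is moved stays moved. The work goes in short steps, Python scripts to look and compute and a tool call to move; the robot and the scene stay as the last step left them, time stands still between calls to the robot, and variables do not carry over. Pictures are saved under pics/ and viewed, about 8 in all and at most 12, crops included, and the job is handed in when it is done.

Besides the shell and the picture viewer there is one more tool, called after "Emit:" in YAML: its name, and indented under it one key for each argument. carry_out: Moves the arm, as the interface text tells. Its arguments: {"type":"object","properties":{"commands":{"type":"array","items":{"type":"array","items":{"type":"array","items":{"type":"number"}}}},"grip_force":{"type":"number"}},"required":["commands"]}

```bash
ls; mkdir -p pics; python3 - <<'E'
from bench import r, viewer
import cv2
for n in ("scene","top"):
    cv2.imwrite(f"pics/{n}0.png",viewer.snapshot(n)[:,:,::-1])
    c=viewer.calibration(n);print(n,c)
s=r.sense();print(s)
E
```

```text
pics
scene {'camera_matrix': array([[444.33671378,   0.        , 313.71736121],
       [  0.        , 444.33671378, 200.91442601],
       [  0.        ,   0.        ,   1.        ]]), 'rvec': array([ 2.00674062, -1.1664147 ,  0.56892773]), 'tvec': array([-564.38753805,  217.03768479,  757.43017192])}
top {'camera_matrix': array([[368.35920693,   0.        , 317.25598039],
       [  0.        , 368.35920693, 204.7195918 ],
       [  0.        ,   0.        ,   1.        ]]), 'rvec': array([ 2.15481377, -2.14595033,  0.11479549]), 'tvec': array([-345.49667977,  528.27506034,  847.40475115])}
{'time': 0.1, 'joint_pos': array([ 5.98521706e+01,  7.51208376e+00,  8.53240809e+01,  3.20629793e-04,
        8.72620074e+01, -4.89209606e+00]), 'qd': array([-0.00254521, -0.19401457, -0.10084376, -0.03599082,  0.1267621 ,
        0.08284292]), 'joint_efforts': array([ 1.57462411e-03, -5.70958042e+01, -5.01935291e+01, -2.36493713e-05,
        8.27456155e-03,  7.96755694e-05]), 'tool_pos': array([255.72576982, 542.25116986, 249.32574898]), 'tcp_rot': array([-1.79902213e+02, -8.69112416e-03,  1.54744244e+02]), 'ft_force': array([ 0.05454331, -0.54885202,  0.16777794]), 'wrist_torque': array([ 0.01933377,  0.00235205, -0.04322499]), 'finger_gap': 85.60752166514447}
```

View pics/top0.png

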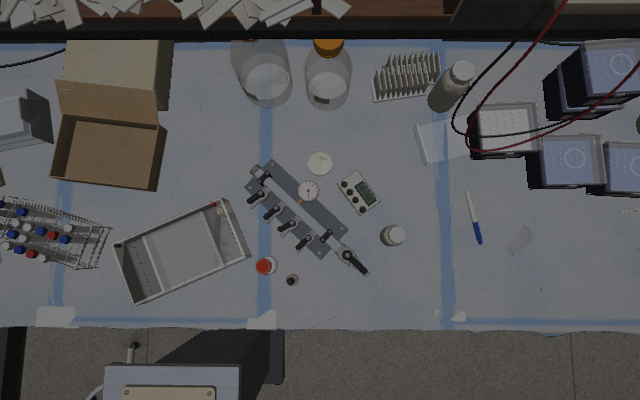

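View pics/scene0.png

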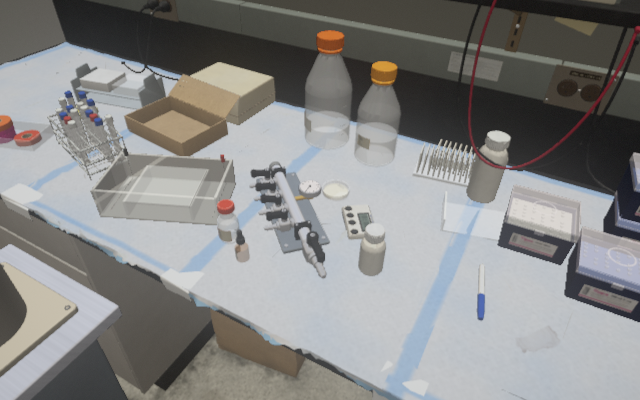

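The top view shows the manifold running diagonally from (262,170) to (345,255), with the main lever at about (355,262). The levers are near (255,198), (270,212), (287,227) and (305,242). The red-capped bottle is at (265,266) and the dropper at (292,280).

```bash
cat > h.py <<'E'
import numpy as np,cv2
from bench import r, viewer
def cal(n):
    c=viewer.calibration(n);return c["camera_matrix"],cv2.Rodrigues(c["rvec"])[0],c["tvec"].reshape(3)
def unproj(c,uv,z):
    K,R,t=c;d=R.T@np.linalg.solve(K,[uv[0],uv[1],1]);o=-R.T@t
    return o+d*(z-o[2])/d[2]
def proj(c,P):
    K,R,t=c;return cv2.projectPoints(np.atleast_2d(np.array(P,float)),cv2.Rodrigues(R)[0],t,K,None)[0][:,0]
E
python3 - <<'E'
from h import *
im=cv2.imread("pics/top0.png")[145:290,235:415]
im=cv2.resize(im,None,fx=4.4,fy=4.0,interpolation=cv2.INTER_CUBIC)
im=cv2.convertScaleAbs(im,alpha=1.5,beta=10)
cv2.imwrite("pics/topc.png",im)
c=cal("top")
for uv,z in [((262,170),34),((338,247),34),((265,266),94),((292,280),78)]: print(unproj(c,uv,z).round())
E
```

```text
[ 613. -210.   34.]
[ 430. -392.   34.]
[ 388. -232.   94.]
[ 357. -289.   78.]
```

View pics/topc.png

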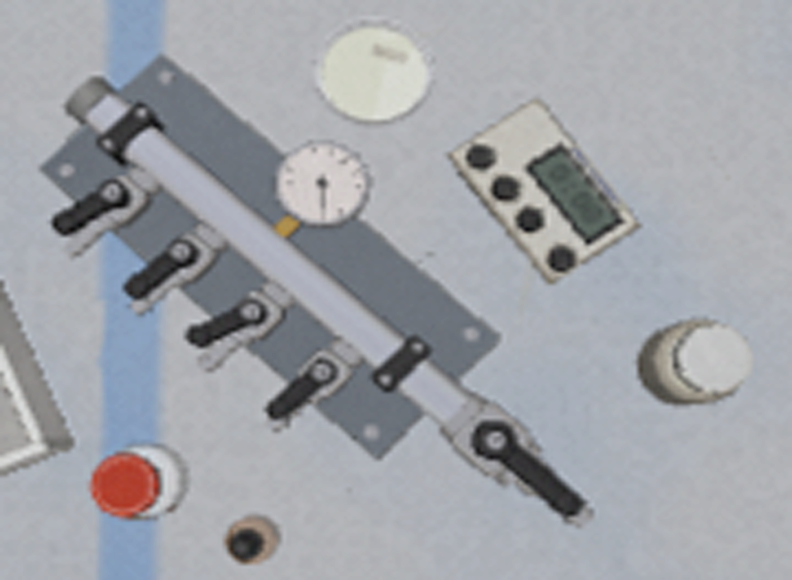

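The crop shows all four lever hubs at (114,192), (185,250), (254,314) and (322,372), with the levers pointing out to the lower left (front). The main stem is at (493,439) and the plate corners are clear. Next I fit the pose.

```bash
python3 - <<'E'
from h import *
from scipy.optimize import least_squares
c=cal("top")
f=lambda p:np.array([235+(p[0]+.5)/4.4-.5,145+(p[1]+.5)/4-.5])
px=[(322,372),(254,314),(185,250),(114,192),(493,439),(163,57),(497,338),(378,458),(43,168)]
M=np.array([[-32,-75,71],[-32,-25,71],[-32,25,71],[-32,75,71],[0,-165,77],[50,130,8],[50,-130,8],[-50,-130,8],[-50,130,8]],float)
uv=np.array([f(p) for p in px])
def W(q,M):
    a=q[2];R=np.array([[np.cos(a),-np.sin(a),0],[np.sin(a),np.cos(a),0],[0,0,1]])
    return M@R.T+[q[0],q[1],0]
s=least_squares(lambda q:(proj(c,W(q,M))-uv).ravel(),[520,-300,np.radians(45)])
q=s.x;print(q[:2],np.degrees(q[2]));print((proj(c,W(q,M))-uv).round(2))
a=q[2];Rz=np.array([[np.cos(a),-np.sin(a)],[np.sin(a),np.cos(a)]])
for n,p,z in [("t1",(273,411),70),("t2",(193,336),70),("t3",(130,290),70),("t4",(58,221),70),("jar",(125,484),94),("drop",(245,544),78)]:
    w=unproj(c,f(p),z); m=Rz.T@(w[:2]-q[:2]);print(n,w.round(),m.round(1))
st=Rz.T@(np.array([[0,0]])[0])
for i,(y,p) in enumerate(zip((-75,-25,25,75),[(273,411),(193,336),(130,290),(58,221)])):
    m=Rz.T@(unproj(c,f(p),70)[:2]-q[:2])-[-32,y];print(i+1,"angle",np.degrees(np.arctan2(-m[0],m[1])).round(1),np.hypot(*m).round(1))
np.save("q.npy",q)
E
```

```text
[ 524.58094909 -290.38839964] -42.91249242809187
[[ 0.17  0.02]
 [-0.46 -0.69]
 [-0.69  0.28]
 [-0.28 -0.08]
 [ 0.69  0.53]
 [ 0.07 -1.16]
 [ 1.28  0.2 ]
 [ 0.04  0.67]
 [-0.84  0.1 ]]
t1 [ 428. -298.   70.] [-65.1 -71.4]
t2 [ 470. -257.   70.] [-62.8 -12.5]
t3 [ 496. -224.   70.] [-66.3  29.4]
t4 [ 535. -185.   70.] [-63.6  84.2]
jar [ 388. -228.   94.] [-142.5  -46.7]
drop [ 356. -286.   78.] [-126.9 -111.7]
1 angle 83.8 33.3
2 angle 67.9 33.3
3 angle 82.8 34.6
4 angle 73.7 32.9
```

Next: close the fingers and travel to a viewpoint above the manifold, with tool x along the manifold's +y and tool y along its +x.

Emit:
carry_out:
  commands:
    - [[0,-388,-251,-50,0,0,54],[0,-388,-251,-50,0,0,54],[0,-388,-251,-50,0,0,54],[0,-388,-251,-50,0,0,54],[0,-388,-251,-50,0,0,54]]
  grip_force: 20

```text
time: 0.72
tool_pos: [420.4, 276.9, 283.8]
tcp_rot: [-180.0, 0.0, 100.7]
ft_force: [1.1, 0.9, 0.4]
finger_gap: -0.2
```

Emit:
carry_out:
  commands:
    - [[0,-541,-31,-16,0,0,53.7],[0,-541,-31,-16,0,0,53.7],[0,-541,-31,-16,0,0,53.7],[0,-541,-31,-16,0,0,53.7],[0,-541,-31,-16,0,0,53.7]]

```text
time: 1.35
tool_pos: [461.7, -32.7, 293.0]
tcp_rot: [-180.0, -0.0, 47.0]
ft_force: [0.9, -0.3, 0.9]
finger_gap: -0.3
```

Emit:
carry_out:
  commands:
    - [[0,-147,175,-7,0,0,0],[0,-147,175,-7,0,0,0],[0,-147,175,-7,0,0,0],[0,-147,175,-7,0,0,0],[0,-147,175,-7,0,0,0]]

```text
time: 1.98
tool_pos: [490.4, -260.2, 299.1]
tcp_rot: [-179.9, 0.0, 47.1]
ft_force: [-0.3, 0.6, 0.3]
finger_gap: -0.0
```

```bash
python3 - <<'E'
from h import *
s=r.sense();c=cal("wrist")
im=viewer.snapshot("wrist")[:,:,::-1]
cv2.imwrite("pics/w1.png",cv2.resize(im,(800,500)))
print(s["tool_pos"],s["tcp_rot"],s["ft_force"])
np.savez("w1.npz",K=c[0],R=c[1],t=c[2])
E
```

```text
[ 490.43479446 -260.17223413  299.06911336] [-1.79917568e+02  4.39297655e-02  4.71137441e+01] [-0.2981021   0.61053446  0.30236208]
```

View pics/w1.png

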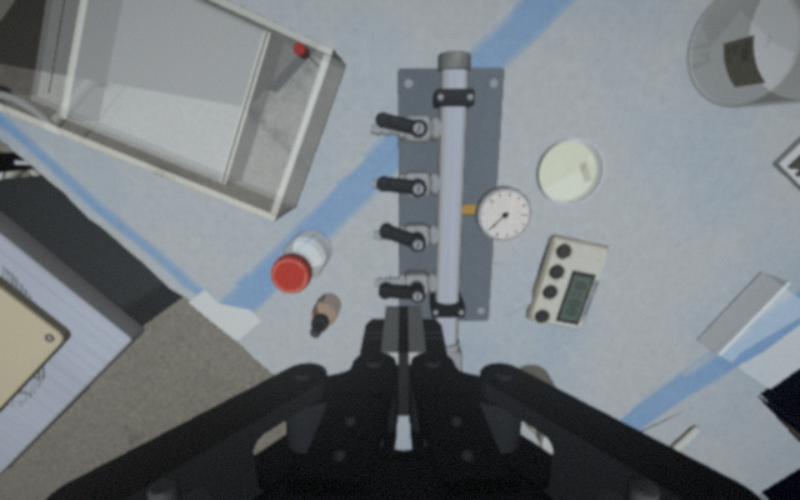

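The wrist view shows stems at (419,128), (418,187), (417,237) and (417,291), plate corners at (398,70), (504,69) and (489,320), and the fingertips at about x 386..424, y 307. It matches the first fit, so I refine with it.

```bash
python3 - <<'E'
from h import *
from scipy.optimize import least_squares
d=np.load("w1.npz");c=(d["K"],d["R"],d["t"])
px=np.array([(417,291),(417,237),(418,187),(419,128),(398,70),(504,69),(489,320)],float)/1.25
M=np.array([[-32,-75,71],[-32,-25,71],[-32,25,71],[-32,75,71],[-50,130,8],[50,130,8],[50,-130,8]],float)
def W(q,M):
    a=q[2];R=np.array([[np.cos(a),-np.sin(a),0],[np.sin(a),np.cos(a),0],[0,0,1]])
    return M@R.T+[q[0],q[1],0]
s=least_squares(lambda q:(proj(c,W(q,M))-px).ravel(),np.load("q.npy"),loss="soft_l1")
q=s.x;print(q[:2],np.degrees(q[2]));print((proj(c,W(q,M))-px).round(2))
a=q[2];Rz=np.array([[np.cos(a),-np.sin(a)],[np.sin(a),np.cos(a)]])
for y,p in zip((-75,-25,25,75),[(385,291),(378,184+0),(0,0),(0,0)]): pass
ends=[(383,289),(384,231),(378,184),(379,120)]
for i,(y,p) in enumerate(zip((-75,-25,25,75),ends)):
    m=Rz.T@(unproj(c,np.array(p)/1.25,70)[:2]-q[:2])-[-32,y];print(i+1,np.degrees(np.arctan2(-m[0],m[1])).round(1),np.hypot(*m).round(1))
for n,p,z in [("jar",(291,273),94),("drop",(319,326),78)]: print(n,(Rz.T@(unproj(c,np.array(p)/1.25,z)[:2]-q[:2])).round())
tp=r.sense()["tool_pos"]
print("tcp man",(Rz.T@(tp[:2]-q[:2])).round(1))
for p in [(386,307),(424,307)]: print("tip",(Rz.T@(unproj(c,np.array(p)/1.25,280)[:2]-q[:2])).round(1))
print("proj tcp tip",proj(c,[tp-[0,0,19]])*1.25)
np.save("q2.npy",q)
E
```

```text
[ 524.07511701 -288.83049847] -42.867215468752036
[[ 0.02  3.55]
 [ 0.47  5.46]
 [ 0.15  0.81]
 [-0.13 -0.42]
 [-0.05 -2.13]
 [ 0.18 -1.35]
 [-1.04 -0.39]]
1 79.3 32.4
2 68.9 32.3
3 84.5 34.9
4 79.8 33.6
jar [-141.  -45.]
drop [-124. -103.]
tcp man [-45.2  -0.5]
tip [-51.4   6.3]
tip [-36.9   6.3]
proj tcp tip [[402.13181241 323.63552119]]
```

```bash
python3 - <<'E'
from h import *
d=np.load("w1.npz");c=(d["K"],d["R"],d["t"])
q=(np.load("q.npy")+np.load("q2.npy"))/2
a=q[2];R=np.array([[np.cos(a),-np.sin(a),0],[np.sin(a),np.cos(a),0],[0,0,1]])
im=cv2.imread("pics/w1.png");s=4
x0,y0=350,40
cr=cv2.resize(im[y0:y0+300,x0:x0+180],None,fx=3.2,fy=2.0,interpolation=cv2.INTER_CUBIC)
cr=cv2.convertScaleAbs(cr,alpha=1.6,beta=20)
for m in [[-32,-75,71],[-32,-25,71],[-32,25,71],[-32,75,71],[-50,130,8],[50,130,8],[50,-130,8],[-50,-130,8],[0,138,34]]:
    p=proj(c,[R@m+[q[0],q[1],0]])[0]*1.25
    cv2.drawMarker(cr,(int((p[0]-x0)*3.2),int((p[1]-y0)*2)),(0,0,255),0,14,1)
cv2.imwrite("pics/w1c.png",cr)
E
```

```text
(no output)
```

View pics/w1c.png

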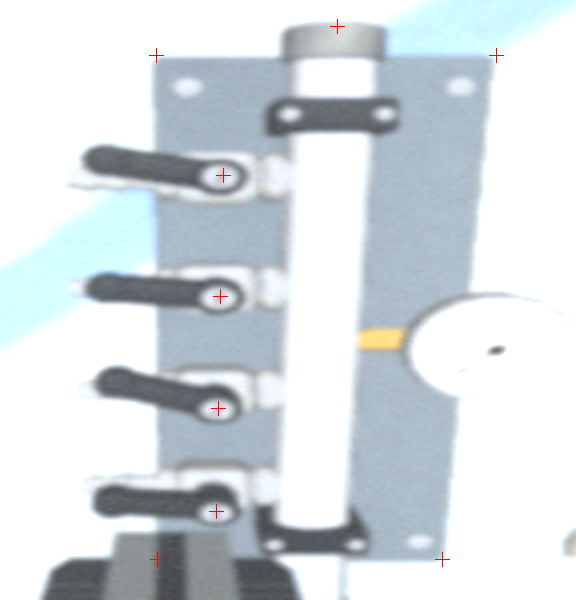

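The overlay sits on the hubs and corners to about 1 mm. Now I go to the start of tap 1, on the −y side of its lever, and descend.

Emit:
carry_out:
  commands:
    - [[0,-50,-12,0,0,0,0],[0,-98.5,-24,0,0,0,0],[0,-98.5,-24,60,0,0,0],[0,-98.5,-24,120,0,0,0],[0,-98.5,-24,180,0,0,0]]

```text
time: 2.65
tool_pos: [406.8, -312.3, 118.7]
tcp_rot: [179.9, -0.0, 47.4]
ft_force: [-0.1, -0.4, -0.1]
finger_gap: 0.1
```

Emit:
carry_out:
  commands:
    - [[0,0,0,20,0,0,0],[0,0,0,38,0,0,0],[0,0,0,40,0,0,0],[0,0,0,40,0,0,0]]

```text
time: 3.15
tool_pos: [407.4, -313.9, 81.3]
tcp_rot: [179.9, -0.0, 47.4]
ft_force: [0.6, -0.2, 0.6]
finger_gap: 0.1
```

Emit:
carry_out:
  commands:
    - [[0,7,0,1.5,0,0,0],[0,13,0,1.5,0,0,0],[0,20,0.7,1.5,0,0,0],[0,27,4,1.5,0,0,0],[0,27,4,1.5,0,0,0]]

```text
time: 3.78
tool_pos: [428.5, -296.0, 78.6]
tcp_rot: [-180.0, -0.0, 47.4]
ft_force: [0.2, -0.2, 0.6]
finger_gap: 0.1
```

Emit:
carry_out:
  commands:
    - [[0,5.8,5.7,0,0,0,0],[0,10.2,12,0,0,0,0],[0,12.5,15,0,0,0,0],[0,12.5,16.5,0,0,0,0]]

```text
time: 4.28
tool_pos: [448.1, -297.4, 77.9]
tcp_rot: [-179.8, -0.0, 47.3]
ft_force: [-4.7, 8.1, 3.4]
finger_gap: 0.1
```

```bash
python3 - <<'E'
from h import *
s=r.sense();print(s["ft_force"],s["tool_pos"],s["time"])
cv2.imwrite("pics/w2.png",cv2.resize(viewer.snapshot("wrist")[:,:,::-1],(800,500)))
E
```

```text
[-4.74665443  8.09989693  3.42726534] [ 448.14528963 -297.404854     77.92161619] 4.275
```

View pics/w2.png

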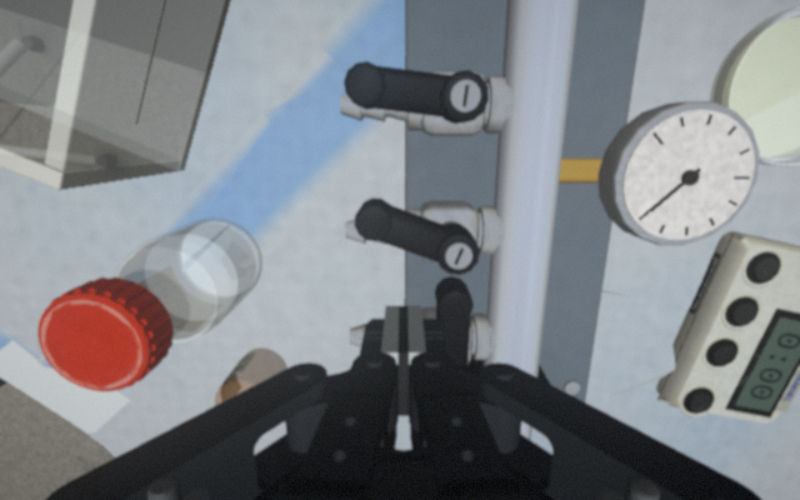

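The picture shows lever 1 at (453,290)–(460,340), now parallel to the rail. The sensor reads about 9 N in −x, so the lever is at its stop and the fingers' half-thickness is about 11.5 mm. I back off and take tap 2.

Emit:
carry_out:
  commands:
    - [[0,0,-8,0,0,0,0],[0,5,-22.5,0,0,0,0],[0,15,-22.5,0,0,0,0],[0,24,-22.5,0,0,0,0],[0,30.5,-21.4,0,0,0,0]]

```text
time: 4.95
tool_pos: [454.1, -261.3, 78.9]
tcp_rot: [180.0, 0.0, 47.4]
ft_force: [-1.7, -1.5, 0.6]
finger_gap: 0.4
```

Emit:
carry_out:
  commands:
    - [[0,7,3.3,0,0,0,0],[0,13,8.3,0,0,0,0],[0,17.4,14.6,0,0,0,0],[0,18.5,17,0,0,0,0],[0,18.5,17,0,0,0,0]]

```text
time: 5.58
tool_pos: [478.6, -259.1, 78.3]
tcp_rot: [-180.0, -0.0, 47.3]
ft_force: [-1.4, 2.5, 0.0]
finger_gap: 0.0
```

Emit:
carry_out:
  commands:
    - [[0,1,1.5,0,0,0,0],[0,1.5,2.7,0,0,0,0],[0,1.5,2.7,0,0,0,0]]

```text
time: 5.95
tool_pos: [481.3, -260.2, 78.5]
tcp_rot: [-180.0, 0.0, 47.3]
ft_force: [-2.4, 2.9, 0.5]
finger_gap: 0.0
```

Emit:
carry_out:
  commands:
    - [[0,0,1,0,0,0,0],[0,0,1,0,0,0,0]]

```text
time: 6.2
tool_pos: [482.0, -260.6, 78.5]
tcp_rot: [-180.0, -0.0, 47.3]
ft_force: [-3.1, 4.4, -0.4]
finger_gap: 0.5
```

Emit:
carry_out:
  commands:
    - [[0,0,0.7,0,0,0,0],[0,0,0.7,0,0,0,0]]

```text
time: 6.45
tool_pos: [482.2, -260.7, 78.3]
tcp_rot: [-179.9, -0.0, 47.3]
ft_force: [-5.7, 6.8, 1.6]
finger_gap: 0.3
```

Tap 2 is at its stop: the force rose to 8.8 N with almost no motion. Tap 3 gets the same recipe.

Emit:
carry_out:
  commands:
    - [[0,0,-8,0,0,0,0],[0,5,-22.5,0,0,0,0],[0,15,-22.5,0,0,0,0],[0,24,-22.5,0,0,0,0],[0,30.5,-21.4,0,0,0,0]]

```text
time: 7.08
tool_pos: [488.1, -224.1, 78.7]
tcp_rot: [-180.0, 0.0, 47.4]
ft_force: [-2.9, -0.4, 0.5]
finger_gap: 0.2
```

Emit:
carry_out:
  commands:
    - [[0,7,3.3,0,0,0,0],[0,13,8.3,0,0,0,0],[0,17.4,14.6,0,0,0,0],[0,19.5,18.5,0,0,0,0],[0,19.5,19,0,0,0,0]]

```text
time: 7.7
tool_pos: [515.2, -222.5, 78.3]
tcp_rot: [-180.0, -0.0, 47.3]
ft_force: [-2.3, 5.1, 1.1]
finger_gap: -0.2
```

Emit:
carry_out:
  commands:
    - [[0,0,1,0,0,0,0],[0,0,1,0,0,0,0]]

```text
time: 7.95
tool_pos: [515.5, -223.2, 78.4]
tcp_rot: [-180.0, -0.0, 47.3]
ft_force: [-1.6, 5.4, 0.9]
finger_gap: 0.4
```

Emit:
carry_out:
  commands:
    - [[0,0,1,0,0,0,0],[0,0,1,0,0,0,0]]

```text
time: 8.2
tool_pos: [516.2, -223.6, 78.4]
tcp_rot: [-179.9, -0.0, 47.3]
ft_force: [-0.6, 6.1, 0.3]
finger_gap: 0.2
```

Emit:
carry_out:
  commands:
    - [[0,0,0.7,0,0,0,0],[0,0,0.7,0,0,0,0]]

```text
time: 8.45
tool_pos: [516.4, -223.7, 78.3]
tcp_rot: [-179.9, -0.0, 47.3]
ft_force: [-3.2, 7.7, 2.5]
finger_gap: -0.0
```

Emit:
carry_out:
  commands:
    - [[0,0,-8,0,0,0,0],[0,5,-22.5,0,0,0,0],[0,15,-22.5,0,0,0,0],[0,24,-22.5,0,0,0,0],[0,30.5,-21.4,0,0,0,0]]

```text
time: 9.07
tool_pos: [522.2, -187.6, 78.8]
tcp_rot: [180.0, 0.0, 47.4]
ft_force: [-3.0, -0.9, 1.1]
finger_gap: -0.0
```

Emit:
carry_out:
  commands:
    - [[0,7,3.3,0,0,0,0],[0,13,8.3,0,0,0,0],[0,17.4,14.6,0,0,0,0],[0,19.5,18.5,0,0,0,0],[0,19.5,20,0,0,0,0]]

```text
time: 9.7
tool_pos: [549.9, -186.5, 78.3]
tcp_rot: [-179.9, -0.0, 47.3]
ft_force: [-2.7, 5.8, 1.6]
finger_gap: -0.0
```

Emit:
carry_out:
  commands:
    - [[0,0,0.7,0,0,0,0],[0,0,0.7,0,0,0,0]]

```text
time: 9.95
tool_pos: [550.2, -186.8, 78.3]
tcp_rot: [-179.9, -0.0, 47.3]
ft_force: [-0.7, 5.6, 1.4]
finger_gap: -0.1
```

Emit:
carry_out:
  commands:
    - [[0,0,0.8,0,0,0,0],[0,0,0.8,0,0,0,0]]

```text
time: 10.2
tool_pos: [550.4, -186.9, 78.3]
tcp_rot: [-179.9, -0.0, 47.3]
ft_force: [-3.5, 8.0, 3.3]
finger_gap: 0.0
```

At the stop (8 N, 0.2 mm of motion). I retract, raise the tool and look back from above.

Emit:
carry_out:
  commands:
    - [[0,0,-10,0,0,0,0],[0,0,-20,-20,0,0,0],[0,0,-22,-80,0,0,0],[0,-60,-22,-130,0,0,0],[0,-120,-22,-150,0,0,0]]

```text
time: 10.82
tool_pos: [463.6, -252.0, 226.1]
tcp_rot: [179.7, -0.0, 47.5]
ft_force: [1.4, -2.0, 0.2]
finger_gap: -0.1
```

Emit:
carry_out:
  commands:
    - [[0,-60,0,-20,0,0,0],[0,-60,0,-20,0,0,0],[0,-60,0,-20,0,0,0]]

```text
time: 11.2
tool_pos: [422.2, -295.4, 242.8]
tcp_rot: [179.9, -0.0, 47.2]
ft_force: [-0.5, -0.7, 0.2]
finger_gap: 0.0
```

```bash
python3 - <<'E'
from h import *
s=r.sense();c=cal("wrist");im=viewer.snapshot("wrist")[:,:,::-1]
print(s["tool_pos"],s["ft_force"],s["time"])
q=(np.load("q.npy")+np.load("q2.npy"))/2
a=q[2];R=np.array([[np.cos(a),-np.sin(a),0],[np.sin(a),np.cos(a),0],[0,0,1]])
pr=lambda m:proj(c,[R@np.array(m,float)+[q[0],q[1],0]])[0]
P=[[-32,y,71] for y in(-75,-25,25,75)]+[[-32,y+31,70] for y in(-75,-25,25,75)]+[[-50,130,8],[50,130,8],[50,-130,8],[-50,-130,8]]
p=np.array([pr(m) for m in P]);
x0,y0=np.maximum(p.min(0).astype(int)-25,0);x1,y1=(np.minimum(p.max(0)+25,[640,400])).astype(int)
sc=min(800/(x1-x0),590/(y1-y0))
cr=cv2.resize(im[y0:y1,x0:x1],None,fx=sc,fy=sc,interpolation=cv2.INTER_CUBIC)
for u in p: cv2.drawMarker(cr,tuple(int(v) for v in (u-[x0,y0])*sc),(0,0,255),0,12,1)
cv2.imwrite("pics/w3.png",cr)
cv2.imwrite("pics/top1.png",cv2.resize(viewer.snapshot("top")[145:290,235:415,::-1],None,fx=4.4,fy=4.0,interpolation=cv2.INTER_CUBIC))
E
```

```text
[ 422.2224699  -295.35831875  242.84216398] [-0.48100116 -0.70725584  0.16064594] 11.2
```

View pics/w3.png

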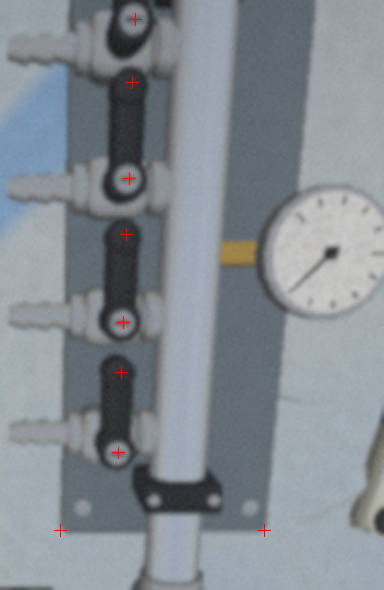

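All four levers look parallel, and the manifold matches the old markers to about 1 mm. I'll measure the lever angles properly from a pose that shows all of them.

Emit:
carry_out:
  commands:
    - [[0,20,0,-30,0,0,0],[0,40,0,-50,0,0,0],[0,40,0,-50,0,0,0],[0,40,0,-50,0,0,0]]

```text
time: 11.8
tool_pos: [449.3, -264.9, 291.3]
tcp_rot: [-179.9, 0.0, 47.4]
ft_force: [-0.1, -0.4, 0.2]
finger_gap: 0.3
```

```bash
cat > ang.py <<'E'
from h import *
q=(np.load("q.npy")+np.load("q2.npy"))/2
a=q[2];R2=np.array([[np.cos(a),-np.sin(a)],[np.sin(a),np.cos(a)]])
# rectify plane z=70, manifold frame, 4 px/mm ; u=(x+62)*4, v=(145-y)*4
def rect(n,z,x0,x1,y0,y1,s):
    c=cal(n);im=viewer.snapshot(n)[:,:,::-1]
    m=np.array([[x0,y1],[x1,y1],[x1,y0],[x0,y0]],float)
    w=np.c_[m@R2.T+q[:2],np.full(4,z)]
    H=cv2.getPerspectiveTransform(proj(c,w).astype(np.float32),np.float32([[0,0],[(x1-x0)*s,0],[(x1-x0)*s,(y1-y0)*s],[0,(y1-y0)*s]]))
    return cv2.warpPerspective(im,H,((x1-x0)*s,(y1-y0)*s),flags=cv2.INTER_CUBIC)
if __name__=="__main__":
    im=rect("wrist",70,-80,60,-110,140,4)
    g=cv2.cvtColor(im,cv2.COLOR_BGR2GRAY)
    for y in (-75,-25,25,75):
        xs=[];ys=[]
        for yy in np.arange(y+10,y+30,.5):       # edge midpoints of dark arm
            row=g[int((140-yy)*4),int((-46+80)*4):int((-18+80)*4)]
            k=np.where(row<(int(row.min())+25))[0]
            xs.append((k.min()+k.max())/8-46);ys.append(yy)
        f=np.polyfit(ys,xs,1);print(y,"angle",np.degrees(np.arctan(-f[0])).round(1),"x at stem",np.polyval(f,y).round(1),"res",np.std(np.polyval(f,ys)-xs).round(2))
    cv2.imwrite("pics/w4.png",cv2.resize(im,None,fx=.59,fy=.59,interpolation=cv2.INTER_AREA))
    print(r.sense()["time"])
E
python3 ang.py
```

```text
-75 angle -0.4 x at stem -33.8 res 0.18
-25 angle 0.9 x at stem -33.5 res 0.12
25 angle 0.5 x at stem -33.8 res 0.07
75 angle -0.6 x at stem -30.3 res 1.53
11.85
```

View pics/w4.png

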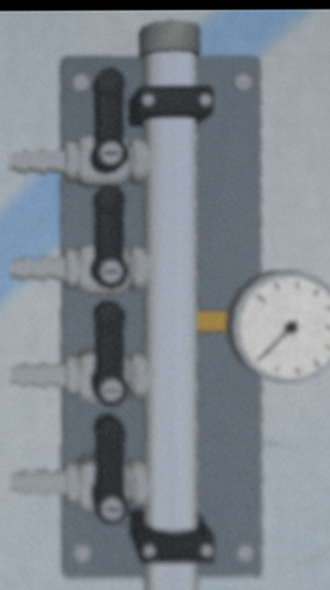

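The rectified view shows all four levers parallel to the rail, within about 1° on taps 1–3. Tap 4's numeric fit is disturbed by the clamp, but it looks the same by eye. Last comes a check of the surroundings from above.

```bash
python3 - <<'E'
from h import *
a=cv2.imread("pics/scene0.png");b=viewer.snapshot("scene")[:,:,::-1]
f=lambda i:cv2.resize(i[130:300,190:410],(790,290),interpolation=cv2.INTER_CUBIC)
cv2.imwrite("pics/s1.png",np.vstack([f(a),f(b)]))
E
```

```text
(no output)
```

View pics/s1.png

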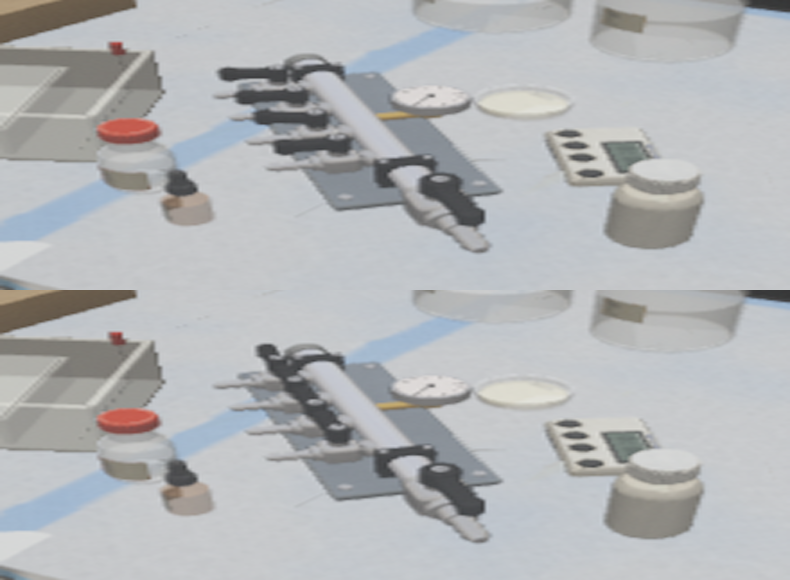

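In the before and after views, the manifold, main lever, bottles, timer and dish are all at the same pixels, and the four levers are closed. I'm handing in.

```bash
python3 -c "
from bench import r
print(r.sense()['time']); print(r.hand_in())"
```

```text
11.9
the job is handed in; nothing more can be done
None
```

All four branch taps are closed and the job is handed in at 11.9 s. I used the shut fingertips to swing each lever round from tap 1 to tap 4. Each was then pressed lightly against its stop until the force rose to about 8–9 N, below the 12 N that shifts the manifold.

**Lever angles:** in the last wrist picture, taps 1 to 3 lie within about 1° of the rail. The tap 4 fit gave −0.6°, but it is unreliable because the rail clamp disturbed it. By eye tap 4 lies like the others, and the force showed it at its stop.

**An early disagreement:** a rough reading from an earlier oblique picture suggested taps 1 and 2 might be about 2° short. The rectified measurement did not confirm that.

**Surroundings:** in the before and after scene views, the main tap is still open and the bottles, timer and dish have not visibly moved. The manifold is within about 1 mm of where it started. The gripper was clear and touching nothing at hand-in.

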